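Line up the hand stamp over the carton label

TASK

Lift the red-handled hand stamp off its hook, carry it over the row of containers in the middle of the desk, and hold it upright over the small brown carton, centred in the blue frame on the label with its long side along the frame's long side, the rubber about one centimetre above the label, ready to be pressed. Do not print: the stamp must never touch the carton, and leave the carton and the other things undisturbed. The program finishes while still holding the stamp there, motionless.

Things in the scene. Friction and masses are not known exactly. Their poses are not given: they have to be found in the camera images.
- stamp: hand stamp, 0.06 to 0.13 kg, 54 (y) x 28 (x) x 132 mm tall. Origin: centre of the rubber face (underside); z up through the handle, y along its long side. From below: rubber 46 x 20 x 4 mm, wooden block to z = 20, stem to 36, an aluminium loop (41 mm wide in y, 14 deep), red handle from z = 90 to 132. It starts hanging on the hook, rubber 92 mm above the desk, its y axis across the hook.
- stamp_grip (a point): point in the red handle, on the stamp's z axis 114 mm above the rubber face; the handle is 16 mm wide along y there; axes as the stamp's
- stamp_eye (a point): point on the stamp's z axis, 83 mm above the rubber, where the hook's bar passes through the loop while the stamp hangs; axes as the stamp's. The loop is open along x; its opening is 31 mm wide, from z = 41 mm up to a roof-shaped peak at 88 mm
- stamp_stand: fixed steel stand. Origin on the desk below the middle of the hook; the stamp hangs at x = -4 to +12 mm. A 12 mm post (knob on top at 184 mm) on a round 76 mm base stands 50 mm along its +x
- hook (a point): centre line of the hook's bar, 175 mm above the desk, over the stand's origin; axes as the stand's. Level bar, 8 mm thick, from the post to x = -12 mm, its end turned up at x = -12 to -21 mm, top at 192 mm. To come off, the stamp must rise about 14 mm (20 to 32 is safe, the loop allows 36), then go 45 mm or more along the stand's -x
- carton: small closed brown carton lying loose on the desk, 66 mm (x) x 105 mm (y) x 35 mm tall, origin at the centre of its underside, y along its long side; a white label 56 x 82 mm with a blue frame lies on top
- frame_mid (a point): centre of the blue frame on the carton's top, 35 mm above the desk and 10 mm along the carton's +y from its centre; y along the long side of the frame, z up. The frame is 42 x 70 mm outside, 36 x 64 mm inside.
- mug: green and white mug, 78 x 116 x 101 mm tall, in the row; origin at its underside; leave alone
- tin: tin can, 75 mm wide, 110 mm tall, in the row; origin at its underside; leave alone
- tub: closed clear tub with a white lid, 115 mm wide, 70 mm tall, in the row; origin at its underside; leave alone
- jar: jar of sweets with a grey lid, 75 mm wide, 100 mm tall, in the row; origin at its underside; leave alone
- tape_1: roll of brown tape, 90 mm wide, 48 mm tall, at the back; leave alone
- phone_dock: black keypad unit, 120 x 64 x 24 mm, at the left; leave alone
- cup_stack_b: stack of paper cups, 92 mm wide, 123 mm tall, at the right; leave alone

How it is judged:
By the outcome, as a careful person would: the job done as asked, in the order asked, and still so for the second after the job is handed in, while the arm keeps its last pose, push and grip.
It also fails if it takes over 45 s, if anything falls off the work surface, if the arm or the gripper's body presses on something with over 40 N, if the wrist force passes 120 N, or if a joint passes its speed limit or range.

ROBOT

A 6-joint arm with a two-finger parallel gripper is mounted at the origin on a cart in front of the work surface, level with it; the furniture and walls round the work are solid. World frame = base frame: x ahead of the robot, y to its left, z up, the work surface at z = 0. Lengths are in m, angles in degrees, forces in N, time in s.
With the tool pointing down it reaches from about 0.3 to 0.75 m from the base axis. Payload 8.5 kg.
Tool frame: the origin (TCP) lies midway between the tips of the shut fingers; the grasp point (between the pads) lies 19 mm behind it (env.tcp_to_grasp is the z of the grasp point in the tool frame, in m); z points along the fingers, y is the line along which they close (so a half turn about z gives the same grasp; the last joint's range is limited). The gripper opens to 85 mm and grips with 20 to 120 N. Pads are 22 mm wide; open, the fingers measure 114 mm over their backs; the gripper's body (76 mm by 85 mm) begins 54 mm behind the grasp point. The pads swing forward as they close: fully open they stand 13 mm farther back than shut.
Start: joints at [62.664, 21.807, 74.336, -0, 83.858, -12.336], TCP at [0.142, 0.531, 0.2] pointing down, gripper open.
Joint ranges: [-178.18, 178.18], [-50.72, 133.34], [12.68, 142.11], [-81.47, 261.47], [9.98, 163.14], [-165.26, 165.26]. Speed limits (degrees/s): [136.94, 136.94, 180, 180, 180, 180].

INTERFACE

Orientations are given as a 3x3 rotation matrix whose columns are the frame's x, y, z axes.
In Python, from rig import env, imaging, job, models gives the robot as it stands. The module is installed in compiled form; this text tells all that it offers.
- The arm moves only by the tool jog_arm, never from a script. Its argument "plan" is text: rows parted by semicolons, each of 7 numbers parted by spaces: the turn, a rotation vector about the tool's x, y, z in degrees, then the shift along the tool's x, y, z in cm, then the closure in counts, from 0 (fully open) to 255 (shut). In form: rx ry rz x y z claw; .... A call has 1 to 10 rows; each row shifts and turns the commanded pose from where the row before left it, along the tool's axes as they then stand; what a row does not reach is not made up. A row lasts 1/12 s, in which the tool goes at most 41.7 mm and 7.16 degrees, less where a joint would pass 70% of its speed; a pose out of reach is approached as far as the arm can. A call with a gripper value outside its range is refused whole. The fingers move at their own pace and stop on an object; "grip_force" is the grip in N (left out, the last holds). Time passes only in rows, so rows that do not move let the fingers close. It gives the time, the measured TCP pose, the force, the opening and the grip force at its end, in the units of the state.
- env.observe(): the state, without advancing time (a new reading comes with each control period).
- imaging.get_image(name): name is "side" or "top" or "wrist"; returns a dict with "pixels" (420x560x3 uint8, red, green, blue), "depth" (420x560 float32, m along the optical axis (not along the pixel's ray), 0 where there is no reading), "fov_y" (degrees; the focal length in pixels is half the picture's height over the tangent of half this angle, whatever the lens; pixels are square), "cx", "cy" (the principal point, pixels), "world_from_camera" (4x4, takes a point from camera to world coordinates). Camera axes: x right, y down, z forward; pixel columns grow to the right and rows downward; lengths in m; the calibration is good to about 2 mm. A picture is of the moment at which its call begins.
- job.close_job(): hands the job in; it is judged then, once.
Trained networks look in the newest picture that a camera, given by its name, has taken for a name from the list of things; names that differ only in an ending like _2 or _b are one class to them, and where a whole thing is asked for, a point or a joint stands for the part that bears it (a point fixed in the world has none). Each returns a list of dicts, best first, with "confidence" (0 to 1); they miss things now and then, are a little off and sometimes report something else, mostly with a low value. They report only what shows in the picture. A call takes as long as a camera call.
- models.outline_of(camera, query): "region" (420x560 bool, what is visible of it) and "bbox" ([centre column, centre row, width, height] in pixels, round what is visible of it).
- models.tip_of(camera, query): "at" ([column, row] in pixels: a listed point, or the origin of a listed thing).
The state is a dict: "time_s": time; "q": joint angles; "qvel": joint speeds; "joint_efforts": joint torques, N m; "position": TCP position; "tool_rot": TCP orientation; "ft_force": force on the tool from outside, world axes, zero at the start; "wrist_torque": the same for the moment, N m; "grip_width": finger opening in m; "gripper_force": force on a finger pad.
Only numpy, scipy, OpenCV 4.12 (cv2) and the standard library are available. Lean on these libraries where they do the work, as an engineer would, in place of code of your own. Each camera call takes 0.05 s, during which the arm holds its last target. There are 200 camera calls.

## Working session

There is one attempt and no reset: what is moved stays moved. The work goes in short steps, Python scripts to look and compute and a tool call to move; the robot and the scene stay as the last step left them, time stands still between calls to the robot, and variables do not carry over. Pictures are saved under pics/ and viewed, at most 10 in all, crops included, and the job is handed in when it is done.

Besides the shell and the picture viewer there is one more tool, called after ">>>" as name(argument=value, ...) on one line, values as JSON. jog_arm: Moves the arm, as the interface text tells. Its arguments: {"type":"object","properties":{"plan":{"type":"string"},"grip_force":{"type":"number"}},"required":["plan"]}

```bash
mkdir -p pics; cat > h.py <<'E'
import numpy as np, cv2
from rig import env, imaging, job, models
def rays(im,uv):
    f=210/np.tan(np.radians(im["fov_y"])/2)
    return np.array([(uv[0]-im["cx"])/f,(uv[1]-im["cy"])/f,1.0])
def cloud(im,mask):
    v,u=np.nonzero(mask&(im["depth"]>0)); d=im["depth"][v,u]
    f=210/np.tan(np.radians(im["fov_y"])/2)
    p=np.c_[(u-im["cx"])/f*d,(v-im["cy"])/f*d,d]
    T=im["world_from_camera"]; return p@T[:3,:3].T+T[:3,3]
def atz(im,uv,z):
    T=im["world_from_camera"]; r=T[:3,:3]@rays(im,uv); c=T[:3,3]
    return c+r*(z-c[2])/r[2]
def save(n,*ims):
    cv2.imwrite("pics/"+n+".png",np.hstack(ims)[:,:,::-1])
E
python3 - <<'E'
from h import *
np.set_printoptions(precision=3,suppress=True)
s=env.observe(); print(s["position"],s["tool_rot"],s["grip_width"],env.tcp_to_grasp)
for c in("side","top"):
    im=imaging.get_image(c); save(c+"1",im["pixels"]); print(c,im["world_from_camera"],im["fov_y"])
    for n in("stamp","stamp_stand","carton","mug","tin","tub","jar","cup_stack_b","tape_1","phone_dock"):
        for o in models.outline_of(c,n)[:1]:
            p=cloud(im,o["region"]); 
            if len(p): print(n,round(o["confidence"],2),np.round(o["bbox"]),np.percentile(p,[2,50,98],axis=0).ravel())
    for n,z in(("stamp_grip",.206),("stamp_eye",.175),("hook",.175),("frame_mid",.035),("carton",0),("stamp_stand",0)):
        for o in models.tip_of(c,n)[:1]: print("pt",n,round(o["confidence"],2),o["at"],atz(im,o["at"],z))
E
```

```text
[0.142 0.531 0.2  ] [[-0.966  0.259 -0.001]
 [ 0.259  0.966 -0.001]
 [ 0.    -0.001 -1.   ]] 0.08481776469806718 -0.0187
side [[-0.914 -0.289  0.286  0.108]
 [-0.406  0.619 -0.672  1.099]
 [ 0.017 -0.73  -0.683  1.259]
 [ 0.     0.     0.     1.   ]] 50.12057327731637
stamp 0.54 [273. 252.  14.  38.] [0.503 0.128 0.034 0.515 0.222 0.14  0.549 0.242 0.226]
stamp_stand 0.87 [266. 262.  24.  38.] [0.522 0.177 0.002 0.552 0.216 0.018 0.587 0.243 0.18 ]
carton 0.64 [312. 229.  29.  26.] [ 0.436 -0.126  0.001  0.469 -0.06   0.034  0.511 -0.017  0.042]
mug 0.74 [296. 250.  20.  32.] [0.436 0.058 0.008 0.472 0.116 0.065 0.508 0.14  0.102]
tin 0.78 [272. 238.  17.  31.] [0.537 0.041 0.003 0.569 0.089 0.104 0.609 0.117 0.114]
tub 0.64 [324. 259.  31.  32.] [0.329 0.028 0.011 0.376 0.094 0.07  0.429 0.132 0.076]
jar 0.93 [248. 231.  18.  32.] [0.64  0.054 0.005 0.666 0.107 0.082 0.702 0.124 0.105]
cup_stack_b 0.82 [358. 170.  15.  32.] [ 0.372 -0.473  0.008  0.411 -0.405  0.091  0.454 -0.38   0.128]
tape_1 0.9 [204. 260.  24.  25.] [0.717 0.216 0.001 0.764 0.244 0.037 0.801 0.299 0.052]
phone_d
[... 1021 characters left out ...]
r 0.89 [256. 167.  27.  29.] [0.639 0.051 0.056 0.67  0.083 0.1   0.704 0.115 0.105]
cup_stack_b 0.96 [433. 259.  41.  31.] [ 0.369 -0.472  0.011  0.408 -0.448  0.068  0.45  -0.386  0.128]
tape_1 0.68 [202. 140.  32.  32.] [0.715 0.209 0.    0.757 0.25  0.037 0.799 0.293 0.052]
phone_dock 0.66 [255. 201.  26.  31.] [ 0.535  0.041 -0.002  0.568  0.075  0.106  0.607  0.114  0.113]
pt stamp_grip 0.74 [202.1, 145.7] [0.703 0.217 0.206]
pt stamp_eye 0.61 [206.5, 216.8] [0.513 0.204 0.175]
pt hook 0.97 [203.8, 218.8] [0.507 0.211 0.175]
pt frame_mid 0.55 [303.1, 232.3] [ 0.479 -0.065  0.035]
pt carton 0.76 [303.4, 233.5] [ 0.476 -0.067  0.   ]
pt stamp_stand 0.73 [212.8, 223.6] [0.502 0.213 0.   ]
```

```bash
python3 - <<'E'
import cv2,numpy as np
a=cv2.imread("pics/top1.png")[150:270,160:340]; b=cv2.imread("pics/side1.png")[205:300,230:350]
a=cv2.resize(a,None,fx=4.4,fy=4.4,interpolation=2)[:300*2,:790]
cv2.imwrite("pics/a.png",a)
cv2.imwrite("pics/b.png",cv2.resize(b,None,fx=6,fy=6,interpolation=2))
E
```

```text
(no output)
```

View pics/a.png

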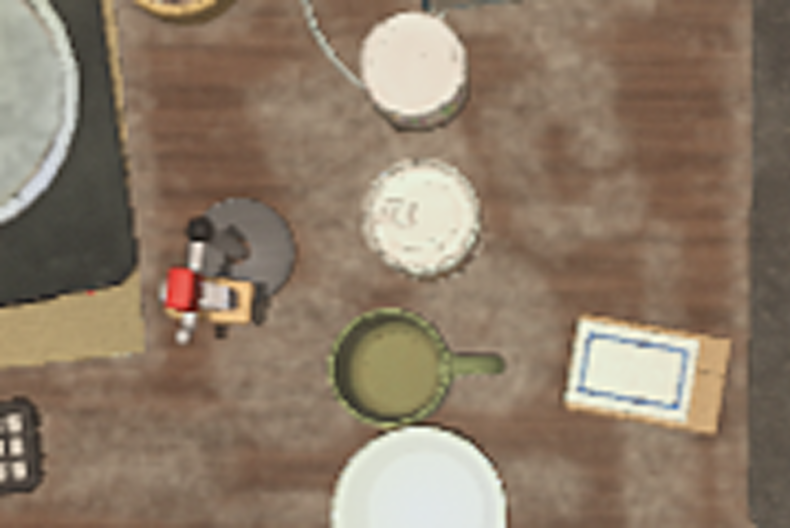

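View pics/b.png

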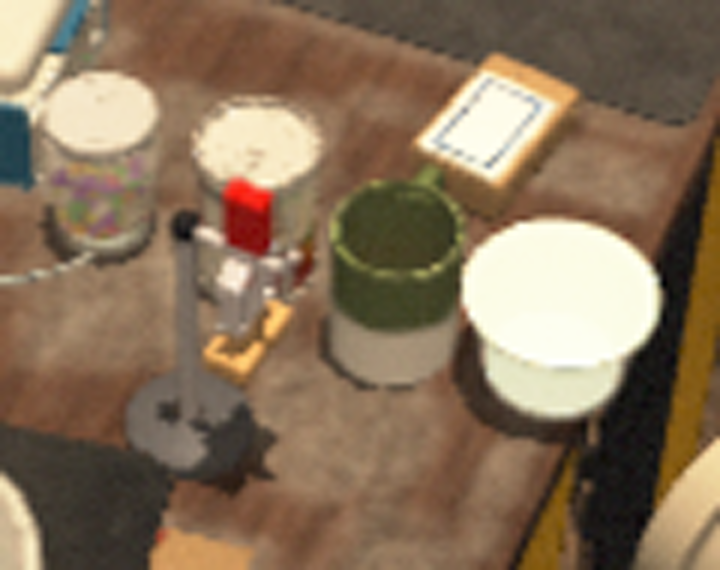

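The top view shows the stamp at crop (183,288) hanging on a hook that runs roughly along world x, with the knob at (200,228). The carton is at (648,374), with its label end to the left (+y). The row (jar, tin, mug, tub) lies between them. The side view agrees.

>>> jog_arm(plan="0 0 0 0 0 -4 0; 0 0 0 0 0 -4 0; 0 0 0 0 0 -4 0; 0 0 0 -3.3 -1.7 0 0; 0 0 0 -3.3 -1.7 0 0; 0 0 0 -3.3 -1.7 0 0; 0 0 0 -3.3 -1.7 0 0; 0 0 0 -3.3 -1.7 0 0; 0 0 0 -3.3 -1.7 0 0; 0 0 0 -3.3 -1.7 0 0")

```text
time_s: 2.53
position: [0.3356, 0.3551, 0.3204]
tool_rot: [[-0.966, 0.259, 0.0], [0.259, 0.966, 0.0], [-0.0, 0.0, -1.0]]
ft_force: [0.5, 1.7, 0.8]
grip_width: 0.0856
gripper_force: 0.0
```

>>> jog_arm(plan="0 0 0 -3.3 -1.7 0 0; 0 0 0 -3.3 -1.7 0 0; 0 0 0 -3.3 -1.7 0 0; 0 0 0 -3.3 -1.7 0 0; 0 0 0 -3.3 -1.7 0 0; 0 0 0 -3.3 -1.7 0 0; 0 0 -4 0 0 0 0; 0 0 0 0 0 0 0; 0 0 0 0 0 0 0")

```text
time_s: 3.28
position: [0.4994, 0.2068, 0.3202]
tool_rot: [[-0.981, 0.193, -0.0], [0.193, 0.981, 0.0], [0.0, 0.0, -1.0]]
ft_force: [0.8, -1.0, -0.8]
grip_width: 0.0851
gripper_force: 0.0
```

```bash
cat > look.py <<'E'
import sys
from h import *
np.set_printoptions(precision=4,suppress=True)
s=env.observe(); print(s["time_s"],s["position"],s["tool_rot"],s["ft_force"],s["grip_width"])
im=imaging.get_image("wrist"); save(sys.argv[1],im["pixels"]); np.savez(sys.argv[1],**im); print(im["world_from_camera"],im["fov_y"])
for n in("stamp","stamp_stand","carton"):
    for o in models.outline_of("wrist",n)[:1]:
        p=cloud(im,o["region"]); print(n,round(o["confidence"],2),np.round(o["bbox"]),np.percentile(p,[2,50,98],axis=0).ravel())
for n,z in(("stamp_grip",.206),("stamp_eye",.175),("hook",.175),("frame_mid",.035)):
    for o in models.tip_of("wrist",n)[:1]: print("pt",n,round(o["confidence"],2),o["at"],atz(im,o["at"],z))
def red(zlo):
    h=cv2.cvtColor(im["pixels"],cv2.COLOR_RGB2HSV); m=((h[...,0]<8)|(h[...,0]>172))&(h[...,1]>150)&(h[...,2]>70)
    p=cloud(im,m); return p[p[:,2]>zlo]
p=red(.15)
if len(p):
    print("red",len(p),np.percentile(p,[1,50,99],axis=0).ravel())
    t=p[p[:,2]>np.percentile(p[:,2],99)-.006]; r=cv2.minAreaRect((t[:,:2]*1000).astype(np.float32)); print("redtop",r)
E
python3 look.py w1
```

```text
3.2833 [0.4994 0.2068 0.3202] [[-0.9813  0.1926 -0.0003]
 [ 0.1926  0.9813  0.0001]
 [ 0.0003  0.0001 -1.    ]] [ 0.754  -0.9763 -0.8468] 0.08508676190995133
[[ 0.1921  0.9394  0.2838  0.427 ]
 [ 0.9814 -0.184  -0.0551  0.2204]
 [ 0.0004  0.2891 -0.9573  0.4942]
 [ 0.      0.      0.      1.    ]] 70.18693201302116
stamp 0.83 [287. 206.  44.  54.] [0.5003 0.1871 0.0018 0.5103 0.2127 0.1714 0.5452 0.2376 0.225 ]
stamp_stand 0.62 [288. 216.  45.  71.] [0.4853 0.1744 0.0095 0.5517 0.2114 0.1791 0.581  0.2419 0.1917]
carton 0.71 [107. 191.  84.  48.] [ 0.4363 -0.1256  0.0045  0.4713 -0.0677  0.0351  0.5083 -0.0206  0.0376]
pt stamp_grip 0.64 [291.2, 218.7] [0.5186 0.2132 0.206 ]
pt stamp_eye 0.78 [291.2, 205.8] [0.5138 0.2152 0.175 ]
pt hook 0.95 [288.6, 197.8] [0.5043 0.2141 0.175 ]
pt frame_mid 0.64 [105.7, 193.6] [ 0.4763 -0.0695  0.035 ]
red 463 [0.502  0.2059 0.1938 0.5112 0.2137 0.2235 0.5263 0.2206 0.2255]
redtop ((514.6983642578125, 213.30783081054688), (14.70213794708252, 24.803829193115234), 84.9813003540039)
```

View pics/w1.png

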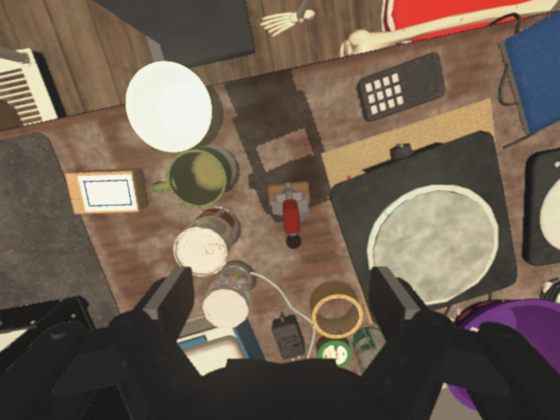

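The wrist view shows the red handle from (290,200) to (293,230), the black knob at (293,241) and the block at (289,190). The carton label is at (107,193). The remaining unknown is the hook's yaw, so I'll work it out from the saved depth.

```bash
python3 - <<'E'
from h import *
np.set_printoptions(precision=4,suppress=True)
im=dict(np.load("w1.npz")); px=im["pixels"]
crop=px[165:255,250:330]; cv2.imwrite("pics/w1c.png",cv2.resize(crop,None,fx=6.6,fy=6.6,interpolation=cv2.INTER_CUBIC)[:,:,::-1])
h=cv2.cvtColor(px,cv2.COLOR_RGB2HSV)
m=((h[...,0]<8)|(h[...,0]>172))&(h[...,1]>150)&(h[...,2]>60); m[:165]=0;m[260:]=0;m[:,:250]=0;m[:,330:]=0
p=cloud(im,m); t=p[p[:,2]>.219]
for x in np.arange(.495,.53,.004):
    q=t[abs(t[:,0]-x)<.002]
    if len(q)>3: print(round(x,3),len(q),q[:,1].min(),q[:,1].max(),q[:,1].mean())
# block top z~.112
m2=np.zeros(m.shape,bool); m2[165:255,250:330]=1
p=cloud(im,m2); b=p[(p[:,2]>.104)&(p[:,2]<.118)]; print("block",len(b),cv2.minAreaRect((b[:,:2]*1000).astype(np.float32)))
k=p[(p[:,2]>.165)&(p[:,2]<.2)&(p[:,0]>.535)]; print("knob",len(k),k.min(0),k.max(0),k.mean(0))
# carton top
o=models.outline_of("wrist","carton")[0]["region"]; c=cloud(im,o); c=c[abs(c[:,2]-.035)<.005]
print("carton",cv2.minAreaRect((c[:,:2]*1000).astype(np.float32)))
E
```

```text
0.503 50 0.207418099686292 0.2207773684549342 0.21399001715695082
0.507 59 0.20764234549408542 0.22060389779125208 0.2140820434780331
0.511 66 0.20634819168333393 0.22101278170715982 0.2139175552236482
0.515 60 0.20614073326716634 0.22013798109771582 0.21300371838645
0.519 63 0.20553173390615107 0.22037150862657315 0.21297937520555757
0.523 58 0.20560139963220886 0.21984007571851774 0.2126445128529209
0.527 21 0.20633199917478803 0.21895449764328945 0.2132919875701802
block 362 ((514.6339721679688, 212.84950256347656), (54.02000427246094, 27.603126525878906), 85.05941009521484)
knob 196 [0.5436 0.2007 0.1735] [0.562  0.2181 0.1851] [0.5521 0.2097 0.181 ]
carton ((473.5299072265625, -75.1670913696289), (105.83268737792969, 66.1399154663086), 80.74479675292969)
```

View pics/w1c.png

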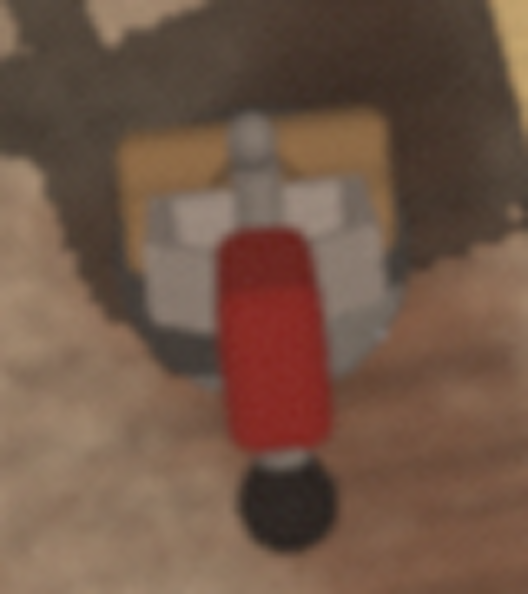

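>>> jog_arm(plan="0 0 -6.1 0 0 0 0; 0 0 0 -1.5 0.75 0 0; 0 0 0 0 0 3 0; 0 0 0 0 0 3 0; 0 0 0 0 0 3 0; 0 0 0 0 0 2.2 0; 0 0 0 0 0 1.9 0; 0 0 0 0 0 0 0; 0 0 0 0 0 0 0", grip_force=40)

```text
time_s: 4.48
position: [0.515, 0.213, 0.1893]
tool_rot: [[-0.996, 0.085, -0.001], [0.085, 0.996, -0.0], [0.001, -0.0, -1.0]]
ft_force: [-0.1, 0.2, 0.6]
grip_width: 0.0851
gripper_force: 0.0
```

```bash
python3 look.py w2 | grep -v carton
```

```text
4.4833 [0.515  0.213  0.1893] [[-0.9963  0.0854 -0.001 ]
 [ 0.0854  0.9963 -0.0002]
 [ 0.001  -0.0003 -1.    ]] [-0.1099  0.243   0.6147] 0.08505868079276385
[[ 0.0848  0.954   0.2874  0.4417]
 [ 0.9964 -0.0812 -0.0244  0.2187]
 [ 0.0001  0.2885 -0.9575  0.3634]
 [ 0.      0.      0.      1.    ]] 70.18693201302116
stamp 0.73 [281. 244.  62. 103.] [0.5013 0.1895 0.1061 0.51   0.2136 0.1752 0.5249 0.2365 0.225 ]
stamp_stand 0.77 [282. 248.  32. 116.] [0.4847 0.199  0.0029 0.5171 0.2134 0.18   0.5597 0.2255 0.1922]
pt stamp_grip 0.89 [281.3, 258.6] [0.5152 0.2127 0.206 ]
pt stamp_eye 0.95 [281.5, 241.9] [0.5174 0.2127 0.175 ]
pt hook 0.65 [282.8, 224.0] [0.5047 0.2147 0.175 ]
pt frame_mid 0.7 [283.5, 179.1] [0.4994 0.2167 0.035 ]
red 1755 [0.5021 0.2061 0.1896 0.5087 0.2137 0.2234 0.5269 0.2212 0.2255]
redtop ((515.0519409179688, 213.38174438476562), (15.290040016174316, 25.800588607788086), 84.99665832519531)
```

View pics/w2.png

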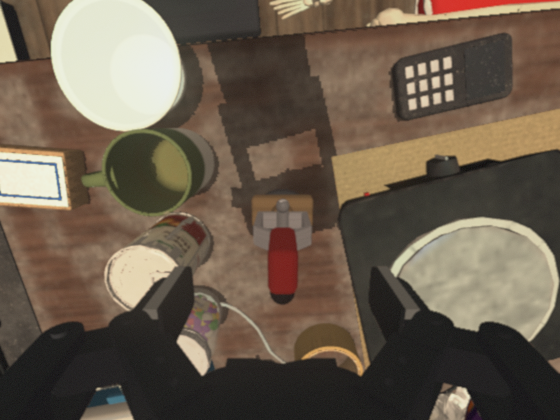

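The handle at (283,260) is centred between the open fingers and lined up with them, and the red-top measurement matches to under a millimetre. I'll close on it.

>>> jog_arm(plan="0 0 0 0 0 0 120; 0 0 0 0 0 0 190; 0 0 0 0 0 0 255; 0 0 0 0 0 0 255; 0 0 0 0 0 0 255; 0 0 0 0 0 0 255; 0 0 0 0 0 0 255; 0 0 0 0 0 0 255; 0 0 0 0 0 0 255; 0 0 0 0 0 0 255", grip_force=50)

```text
time_s: 5.72
position: [0.5152, 0.213, 0.1894]
tool_rot: [[-0.996, 0.085, 0.0], [0.085, 0.996, 0.0], [-0.0, 0.0, -1.0]]
ft_force: [-0.3, -0.1, 3.3]
grip_width: 0.0136
gripper_force: 48.9
```

>>> jog_arm(plan="0 0 0 0 0 -0.8 255; 0 0 0 0 0 -0.9 255; 0 0 0 0 0 -0.9 255; 0 0 0 0 0 0 255; 0 0 0 0 0 0 255")

```text
time_s: 6.13
position: [0.5153, 0.213, 0.2159]
tool_rot: [[-0.996, 0.085, 0.001], [0.085, 0.996, 0.0], [-0.001, 0.0, -1.0]]
ft_force: [-0.5, -0.5, -1.1]
grip_width: 0.0141
gripper_force: 48.9
```

```bash
python3 look.py w3 | egrep -v "carton|frame"; python3 - <<'E'
from h import *
im=dict(np.load("w3.npz")); cv2.imwrite("pics/w3c.png",cv2.resize(im["pixels"][130:330,200:370],None,fx=3,fy=3)[:,:,::-1])
m=np.zeros((420,560),bool); m[150:260,230:340]=1
p=cloud(im,m); b=p[(p[:,2]>.128)&(p[:,2]<.150)&(abs(p[:,1]-.213)<.035)]; print(len(b),b[:,2].mean(),cv2.minAreaRect((b[:,:2]*1000).astype(np.float32)))
E
```

```text
6.1333 [0.5153 0.213  0.2159] [[-0.9963  0.0854  0.0013]
 [ 0.0854  0.9963  0.0002]
 [-0.0013  0.0003 -1.    ]] [-0.5229 -0.4794 -1.1415] 0.014064545714756885
[[ 0.0848  0.9533  0.2898  0.4416]
 [ 0.9964 -0.0813 -0.024   0.2187]
 [ 0.0007  0.2908 -0.9568  0.3898]
 [ 0.      0.      0.      1.    ]] 70.18693201302116
stamp 0.83 [283. 243.  61. 100.] [0.5014 0.1902 0.1307 0.5103 0.2131 0.2001 0.526  0.2383 0.2515]
stamp_stand 0.83 [280. 207.  37.  45.] [0.4848 0.1927 0.0057 0.5073 0.2143 0.1783 0.5265 0.2302 0.1922]
pt stamp_grip 0.84 [282.2, 259.2] [0.5285 0.2123 0.206 ]
pt stamp_eye 0.78 [284.7, 239.1] [0.5265 0.2145 0.175 ]
red 1665 [0.5023 0.2055 0.2168 0.5084 0.2131 0.2499 0.5266 0.2204 0.2534]
redtop ((514.8682250976562, 212.49281311035156), (13.45694637298584, 24.898405075073242), 84.5698013305664)
874 0.13789616376420946 ((514.2088623046875, 213.97276306152344), (53.98632049560547, 26.915128707885742), 83.08036041259766)
```

View pics/w3c.png

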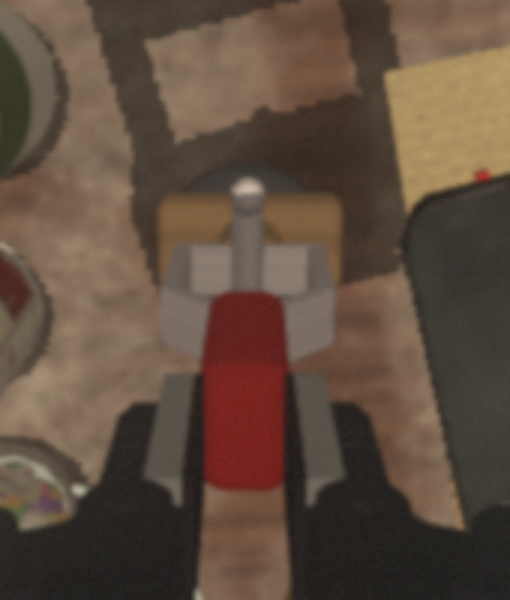

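The view shows the stamp lifted, with the hook bar (crop 247,190) inside the loop. The block top is at z=0.138, so the rubber is at about 0.118. Next I slide it off along the stand's -x and raise it.

>>> jog_arm(plan="0 0 0 1 0 0 255; 0 0 0 1.5 0 0 255; 0 0 0 1.5 0 0 255; 0 0 0 1.5 0 0 255; 0 0 0 1.2 0 0 255; 0 0 0 0 0 0 255; 0 0 0 0 0 -1.5 255; 0 0 0 0 0 -2 255; 0 0 0 0 0 -1.5 255; 0 0 0 0 0 0 255")

```text
time_s: 7.37
position: [0.4496, 0.2189, 0.268]
tool_rot: [[-0.996, 0.085, 0.006], [0.085, 0.996, 0.001], [-0.006, 0.002, -1.0]]
ft_force: [-0.3, 0.0, -1.0]
grip_width: 0.0138
gripper_force: 49.0
```

>>> jog_arm(plan="0 0 0 -0.3 -1.6 0 255; 0 0 0 -0.6 -3.1 0 255; 0 0 0 -0.6 -3.1 0 255; 0 0 0 -0.6 -3.1 0 255; 0 0 0 -0.6 -3.1 0 255; 0 0 0 -0.6 -3.1 0 255; 0 0 0 -0.6 -3.1 0 255; 0 0 0 -0.6 -3.1 0 255; 0 0 0 -0.5 -3.1 0 255; 0 0 0 0 -1.7 0 255")

```text
time_s: 8.2
position: [0.4743, -0.0686, 0.2639]
tool_rot: [[-0.996, 0.088, -0.001], [0.088, 0.996, -0.0], [0.001, -0.0, -1.0]]
ft_force: [-0.7, -0.6, -1.6]
grip_width: 0.0139
gripper_force: 49.0
```

>>> jog_arm(plan="0 0 2.2 0 0 0 255; 0 0 2.2 0 0 0 255; 0 0 0 0 0 0 255; 0 0 0 0 0 0 255; 0 0 0 0 0 0 255")

```text
time_s: 8.62
position: [0.4741, -0.0654, 0.2648]
tool_rot: [[-0.987, 0.16, -0.001], [0.16, 0.987, 0.0], [0.001, 0.0, -1.0]]
ft_force: [0.6, -0.1, -0.8]
grip_width: 0.0135
gripper_force: 49.0
```

```bash
cat > fin.py <<'E'
import sys
from h import *
np.set_printoptions(precision=4,suppress=True)
s=env.observe(); tcp=s["position"]; print(s["time_s"],tcp,s["tool_rot"].tolist() if hasattr(s["tool_rot"],"tolist") else s["tool_rot"],s["ft_force"])
im=imaging.get_image("wrist"); save(sys.argv[1],im["pixels"]); np.savez(sys.argv[1],**im)
H=float(sys.argv[2]) # rubber z est
P=cloud(im,im["depth"]>0)
near=np.hypot(P[:,0]-tcp[0],P[:,1]-tcp[1])<.05
b=P[near&(P[:,2]>H+.014)&(P[:,2]<H+.028)]; print("block",len(b),np.median(b[:,2]),cv2.minAreaRect((b[:,:2]*1000).astype(np.float32)))
for cam in("wrist","top","side"):
    i=im if cam=="wrist" else imaging.get_image(cam)
    for o in models.outline_of(cam,"carton")[:1]:
        c=cloud(i,o["region"]); c=c[abs(c[:,2]-.035)<.006]; print(cam,"carton",o["confidence"],np.median(c[:,2]),cv2.minAreaRect((c[:,:2]*1000).astype(np.float32)))
    px=i["pixels"]; h=cv2.cvtColor(px,cv2.COLOR_RGB2HSV)
    m=(h[...,0]>100)&(h[...,0]<125)&(h[...,1]>70)&(i["depth"]>0)
    c=cloud(i,m); c=c[(abs(c[:,2]-.035)<.006)&(abs(c[:,0]-.475)<.06)&(abs(c[:,1]+.065)<.06)]
    if len(c)>20: print(cam,"frame",len(c),cv2.minAreaRect((c[:,:2]*1000).astype(np.float32)))
E
python3 fin.py w4 .17
```

```text
8.6167 [ 0.4741 -0.0654  0.2648] [[-0.9870855351028973, 0.16019309643453536, -0.0005641323801189221], [0.16019299268481044, 0.987085687541691, 0.00022482222175617244], [0.0005928619661446384, 0.00013154870882356676, -0.9999998156047962]] [ 0.6376 -0.0621 -0.8217]
block 870 0.18744380149876075 ((473.13482666015625, -64.1873779296875), (53.97800827026367, 25.45979118347168), 80.42703247070312)
wrist carton 0.62 0.035591053606884165 ((473.0224914550781, -75.90885925292969), (105.15935516357422, 65.43829345703125), 80.94670867919922)
side carton 0.82 0.03549974386571164 ((475.0284118652344, -71.13499450683594), (110.03736114501953, 68.88558197021484), 80.33450317382812)
```

View pics/w4.png

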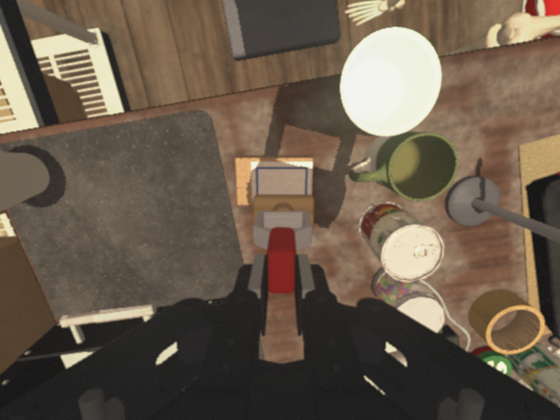

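The stamp is above the frame, with the frame visible at (257–307, 168–190) behind the block. The brown strip is on the -y side, so the frame's end of the carton is confirmed. The offset is about 1 mm. I'll go down part of the way and check again.

>>> jog_arm(plan="0 0 0 -0.12 -0.1 0 255; 0 0 0 0 0 1 255; 0 0 0 0 0 2 255; 0 0 0 0 0 2 255; 0 0 0 0 0 2 255; 0 0 0 0 0 2 255; 0 0 0 0 0 1 255; 0 0 0 0 0 0 255; 0 0 0 0 0 0 255; 0 0 0 0 0 0 255")

```text
time_s: 9.75
position: [0.4758, -0.067, 0.1661]
tool_rot: [[-0.987, 0.162, 0.002], [0.162, 0.987, -0.001], [-0.002, -0.0, -1.0]]
ft_force: [-0.5, -0.3, -0.6]
grip_width: 0.0135
gripper_force: 49.0
```

```bash
python3 fin.py w5 .067; python3 - <<'E'
from h import *
im=dict(np.load("w5.npz")); cv2.imwrite("pics/w5c.png",cv2.resize(im["pixels"][130:330,180:380],None,fx=3,fy=3)[:,:,::-1])
m=np.zeros((420,560),bool); m[130:330,180:380]=1
h=cv2.cvtColor(im["pixels"],cv2.COLOR_RGB2HSV)
p=cloud(im,m&((h[...,0]<8)|(h[...,0]>172))&(h[...,1]>150)); t=p[p[:,2]>p[:,2].max()-.008]; print(t[:,2].max(),cv2.minAreaRect((t[:,:2]*1000).astype(np.float32)))
E
```

```text
9.75 [ 0.4758 -0.067   0.1661] [[-0.9868672961934019, 0.16152542331150058, 0.0015739529740988918], [0.16152457383405966, 0.9868684740092821, -0.0006534939295396464], [-0.0016588404533116525, -0.0003906797039474169, -0.9999985478078052]] [-0.4979 -0.3092 -0.6461]
block 923 0.08856362351189534 ((474.858154296875, -65.96554565429688), (53.92769241333008, 26.73101043701172), 78.84215545654297)
wrist carton 0.75 0.03535794694254385 ((472.9365539550781, -75.7595443725586), (105.14836120605469, 64.99654388427734), 80.70435333251953)
top carton 0.28 0.02977738896538007 ((413.0003356933594, 401.6820983886719), (57.052059173583984, 79.43292236328125), 1.2983099222183228)
side carton 0.55 0.035510388985404484 ((474.6637268066406, -71.03527069091797), (111.03207397460938, 66.17723846435547), 79.66349792480469)
0.20712268184887736 ((475.7674255371094, -67.49759674072266), (13.73790454864502, 25.00746726989746), 79.05677795410156)
```

View pics/w5c.png

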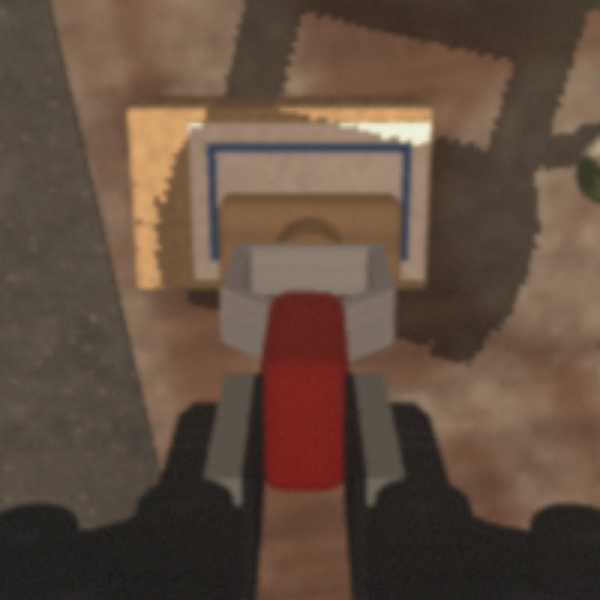

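The block sits centred in the frame, square to it within a degree. The measured centre is (474.9, -66.0) mm against a target of about (474.7, -65.7) mm. The rubber is at z≈0.0686 and the label at 0.0355, so I need to go down 2.3 cm.

>>> jog_arm(plan="0 0 0 0 0 0.6 255; 0 0 0 0 0 0.6 255; 0 0 0 0 0 0.6 255; 0 0 0 0 0 0.5 255; 0 0 0 0 0 0 255; 0 0 0 0 0 0 255; 0 0 0 0 0 0 255; 0 0 0 0 0 0 255; 0 0 0 0 0 0 255; 0 0 0 0 0 0 255")

```text
time_s: 10.88
position: [0.4753, -0.0668, 0.1424]
tool_rot: [[-0.987, 0.162, 0.0], [0.162, 0.987, -0.0], [-0.0, -0.0, -1.0]]
ft_force: [-0.1, -0.1, -0.5]
grip_width: 0.0136
gripper_force: 49.0
```

```bash
python3 fin.py w6 .0455; python3 - <<'E'
from h import *
im=dict(np.load("w6.npz")); cv2.imwrite("pics/w6c.png",cv2.resize(im["pixels"][130:330,180:380],None,fx=3,fy=3)[:,:,::-1])
E
```

```text
10.8833 [ 0.4753 -0.0668  0.1424] [[-0.986861681052833, 0.1615669013673336, 0.00039856258528113436], [0.16156684895915033, 0.9868617570528606, -0.00016057381980137707], [-0.000419269587712066, -9.406964872537329e-05, -0.9999999076819527]] [-0.1131 -0.0952 -0.4723]
block 914 0.06495075036854694 ((474.24554443359375, -65.7174072265625), (53.9381217956543, 26.881824493408203), 78.98939514160156)
wrist carton 0.77 0.035328710103028016 ((472.83074951171875, -75.69918823242188), (104.9913558959961, 65.23542785644531), 81.15422058105469)
wrist frame 94 ((475.4862976074219, -65.55714416503906), (67.57538604736328, 39.29316711425781), 80.9317855834961)
side carton 0.82 0.03524942660415831 ((472.9238586425781, -71.7249755859375), (111.90031433105469, 67.73995208740234), 77.62792205810547)
```

View pics/w6c.png

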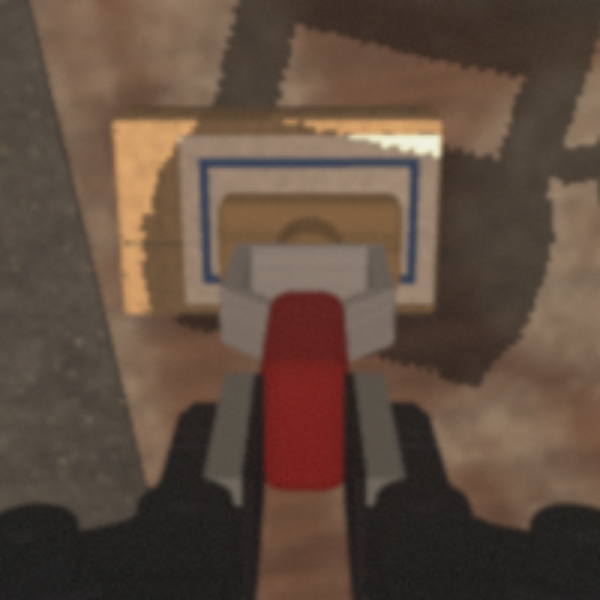

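The block sits centred inside the blue frame, with even margins at columns 202–220 and 400–416. Its rubber is about 1 cm above the label (block top at z=0.065), so I'm handing in.

```bash
python3 -c "
from rig import job
print(job.close_job())"
```

```text
the job is handed in; nothing more can be done
None
```

The stamp is off its hook and held still, upright to within about 1°, over the blue frame; it is centred to about 1 mm, aligned to within about 2°, and its rubber is about 1 cm above the label; the job is handed in with no contact felt on the carton or the other things.

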